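# Register the amber filter disc of a photometer stage

### The job

Two photometer filter stages stand on the lab bench, each with a coloured disc on a pivot. With a fingertip on its black peg, turn the amber disc until its flat edge lies flush along the steel alignment bar of its stage, then take the hand away. Do not turn the blue disc.

Things in the scene. Friction and masses are not known exactly. Their poses are not given: they have to be found in the camera images.
- amber_disc (a joint): Turn of the orange-amber disc (120 mm across, 8 mm thick; its one straight flat, marked by a white line, is 47 mm from its centre, 74 mm long) on its central fixed upright pivot, stops at +-2.6 rad. Positive anticlockwise from above; 0: flat along the bar. Starts at 1.0 to 2.2: turn it clockwise. Takes 1 to 2 N at the peg, stays where left, 4 N pushes it past 0.
- amber_peg (a point): Centre (half-way up) of the upright black peg on the amber disc, 42 mm from the pivot, on the side opposite the flat. 14 mm in diameter, 32 mm high, foot on the disc's top face 22 mm above the bench, top 54 mm above the bench.
- amber_stage: Grey plate 180 x 150 mm, fixed; origin on the bench under the pivot. Own +x points from the pivot square to the steel bar (120 mm long, top 29 mm above the bench), sprung against the disc: its face is 60 mm from the pivot on the round rim, 47 mm on the flat. Behind it, at 93 to 107 mm, a block 38 mm high. With the disc at angle q the peg is at angle pi + q about the pivot, from own +x.
- blue_peg (a point): Centre of the same black peg on the blue disc of the other, like stage, which must not be turned. The two stages stand side by side, either colour on either side.
Not all that is in view belongs to the job. Leave any green look-alike of the amber_stage alone.

How it is judged:
At the end, for the whole second after the job is handed in: The amber disc is at rest with its flat within 10 degrees of parallel to its bar, and the blue disc is as it was (its peg within 8 mm of its start) (value of joint amber_disc between -0.175 and 0.175 rad and velocity of joint amber_disc between -0.05 and 0.05 rad/s and distance of blue_peg from where it was at the start of the episode below 0.008 m); the robot touches nothing.
It fails at once if the blue disc was turned (its peg moved by more than 8 mm) (distance of blue_peg from where it was at the start of the episode above 0.008 m).
It also fails if it takes over 32 s, if anything falls off the work surface, if the arm or the gripper's body presses on something with over 40 N, if the wrist force passes 120 N, or if a joint passes its speed limit or range.

### The arm

A 6-joint arm with a two-finger parallel gripper is mounted at the origin on the work surface. World frame = base frame: x ahead of the robot, y to its left, z up, the work surface at z = 0. Lengths are in m, angles in rad, forces in N, time in s.
With the tool pointing down it reaches from about 0.3 to 0.775 m from the base axis. Payload 14.6 kg.
Tool frame: the origin (TCP) lies midway between the tips of the shut fingers; the grasp point (between the pads) lies 19 mm behind it (grasp_offset is the distance from the TCP to the grasp point, in m); z points along the fingers, y is the line along which they close (so a half turn about z gives the same grasp; the last joint's range is limited). The gripper opens to 94 mm and grips with 3 to 60 N. Pads are 16 mm wide; open, the fingers measure 119 mm over their backs; the gripper's body (75 mm by 177 mm) begins 78 mm behind the grasp point.
Start: joints at [1.239, 0.3, 1.521, -0, 1.321, -0.067], TCP at [0.144, 0.531, 0.205] pointing down, gripper open.
Joint ranges: [-3.03, 3.03], [-0.79, 2.21], [0.23, 2.52], [-1.04, 4.18], [0, 3.07], [-2.55, 2.55]. Speed limits (rad/s): [2.22, 2.22, 2.57, 3.14, 3.14, 3.14].

### API

Orientations are given as [roll, pitch, yaw] about the fixed x, y, z axes, in that order (R = Rz(yaw) Ry(pitch) Rx(roll)).
In Python, from station import * gives the robot as it stands. The module is installed in compiled form; this text tells all that it offers.
- The arm moves only by the tool send_rows, never from a script. Its argument "rows" is a list of rows, each an object of numbers: "dx", "dy", "dz": the shift along the tool's x, y, z in mm; "roll": the turn about the tool's z in degrees; "jaw": the closure, from -1 (fully open) to 1 (shut). In form: [{"dx": .., "dy": .., "dz": .., "roll": .., "jaw": ..}, ...]. A call has 1 to 12 rows; each row shifts and turns the commanded pose from where the row before left it, along the tool's axes as they then stand; what a row does not reach is not made up. A row lasts 1/12 s, in which the tool goes at most 41.7 mm and 7.16 degrees, less where a joint would pass 70% of its speed; a pose out of reach is approached as far as the arm can. A call is refused whole if a number of a shift passes 41.7 or a number of a turn 7.16, either way. A call with a gripper value outside its range is refused whole. The fingers move at their own pace and stop on an object; "force" is the grip in N (left out, the last holds). Time passes only in rows, so rows that do not move let the fingers close. It gives the time, the measured TCP pose, the force, the opening and the grip force at its end, in the units of the state.
- get_obs(): the state, without advancing time (a new reading comes with each control period).
- camera(name): name is "scene" or "side" or "wrist"; returns a dict with "frame" (384x512x3 uint8, red, green, blue), "z_map" (384x512 float32, m along the optical axis (not along the pixel's ray), 0 where there is no reading), "camera_matrix" (3x3 intrinsics, pixels), "D" ([k1, k2, p1, p2, k3] as OpenCV has them; the pictures are not rectified), "rvec" (rotation vector, rad) and "tvec" (3), from world to camera coordinates, as OpenCV has them. Camera axes: x right, y down, z forward; pixel columns grow to the right and rows downward; lengths in m; the calibration is good to about 2 mm. A picture is of the moment at which its call begins.
- hand_in(): hands the job in; it is judged then, once.
The state is a dict: "time_s": time; "qpos": joint angles; "joint_vel": joint speeds; "tau": joint torques, N m; "ee_pos": TCP position; "eef_rot": TCP orientation; "force": force on the tool from outside, world axes, zero at the start; "moment": the same for the moment, N m; "grip_width": finger opening in m; "grip_force": force on a finger pad.
Only numpy, scipy, OpenCV 4.12 (cv2) and the standard library are available. Lean on these libraries where they do the work, as an engineer would, in place of code of your own. Each camera call takes 0.05 s, during which the arm holds its last target. There are 200 camera calls.

## Working session

There is one attempt and no reset: what is moved stays moved. The work goes in short steps, Python scripts to look and compute and a tool call to move; the robot and the scene stay as the last step left them, time stands still between calls to the robot, and variables do not carry over. Pictures are saved under pics/ and viewed, at most 10 in all, crops included, and the job is handed in when it is done.

Besides the shell and the picture viewer there is one more tool, called after "Request:" by a JSON object that holds its "op" and its "data", one argument or row to a line. send_rows: Moves the arm, as the interface text tells. Its arguments: {"type":"object","properties":{"rows":{"type":"array"},"force":{"type":"number"}},"required":["rows"]}

```bash
mkdir -p pics
cat > h.py <<'E'
from station import *
import numpy as np, cv2
def cam(n):
    c=camera(n); return c
def ray(c,uv,z):
    K=np.array(c["camera_matrix"]);R=cv2.Rodrigues(np.array(c["rvec"],float))[0];t=np.array(c["tvec"],float).ravel()
    p=cv2.undistortPoints(np.array(uv,float).reshape(-1,1,2),K,np.array(c["D"],float)).reshape(-1,2)
    d=np.c_[p,np.ones(len(p))]@R; o=-R.T@t
    return o+d*((z-o[2])/d[:,2])[:,None]
E
python3 - <<'E'
from h import *
for n in("scene","side"):
    c=cam(n); cv2.imwrite(f"pics/{n}0.png",c["frame"][:,:,::-1]); np.savez(f"{n}0.npz",**c)
o=get_obs();print(o)
E
```

```text
{'time_s': 0.1, 'qpos': array([ 1.23943563e+00,  3.00399337e-01,  1.52149126e+00,  7.05850929e-06,
        1.32069409e+00, -6.65653712e-02]), 'joint_vel': array([-0.00123014, -0.00018953, -0.00162376,  0.00087985,  0.00127631,
        0.00016691]), 'tau': array([ 1.03006954e-03, -5.32632172e+01, -3.53290057e+01,  7.09584542e-02,
        2.35468056e-02, -4.41026407e-05]), 'ee_pos': array([0.14385156, 0.53062417, 0.20496369]), 'eef_rot': array([-3.14060327e+00, -7.28082107e-05,  2.87679554e+00]), 'force': array([-0.53170206,  0.30264704,  0.43441968]), 'moment': array([-0.03750937,  0.00654874, -0.01516436]), 'grip_force': 0.0, 'grip_width': 0.0943386470288641}
```

View pics/scene0.png

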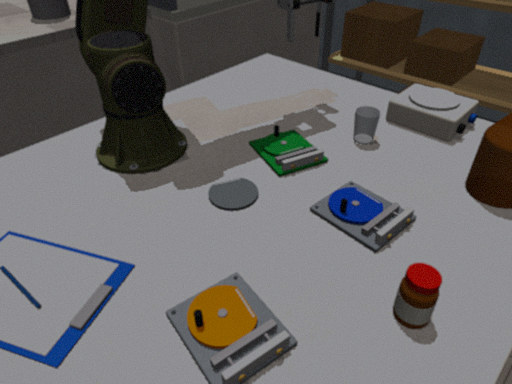

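View pics/side0.png

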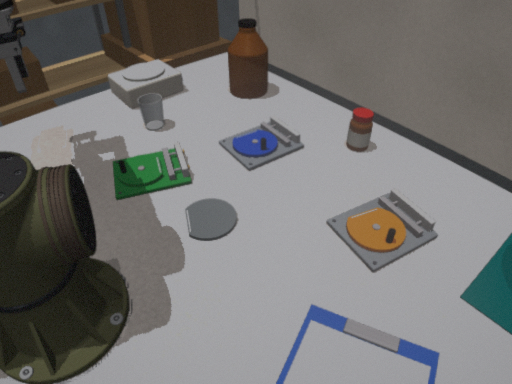

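Scene: amber stage with pivot cap near (222,313), peg (199,318), bar towards the lower right. Blue is at (356,205). Side: amber pivot (376,227), peg (390,236), bar upper right.

Run:
```python
from h import *
for n,piv,peg in(("scene",(222,313),(199,318)),("side",(376,227),(390,236))):
    c=dict(np.load(n+"0.npz")); f=c["frame"]; h=cv2.cvtColor(f,cv2.COLOR_RGB2HSV)
    m=((h[...,0]>8)&(h[...,0]<28)&(h[...,1]>150)&(h[...,2]>90)).astype(np.uint8)
    nl,lab,st,ce=cv2.connectedComponentsWithStats(m)
    i=min((k for k in range(1,nl) if st[k,4]>300),key=lambda k:np.hypot(*(ce[k]-piv)))
    cnt=max(cv2.findContours((lab==i).astype(np.uint8),cv2.RETR_EXTERNAL,cv2.CHAIN_APPROX_NONE)[0],key=len)
    w=ray(c,cv2.convexHull(cnt).reshape(-1,2),.022)[:,:2].astype(np.float32)
    print(n,"disc",cv2.minEnclosingCircle(w),"pivot",ray(c,[piv],.024))
    g=(f.max(2)<45).astype(np.uint8); nl,lab,st,ce=cv2.connectedComponentsWithStats(g)
    i=min((k for k in range(1,nl) if st[k,4]>20),key=lambda k:np.hypot(*(ce[k]-peg)))
    p=np.argwhere(lab==i)[:,::-1]
    print("peg",st[i],ce[i],ray(c,[ce[i]],.038))
    x,y=piv; cr=f[y-70:y+80,x-80:x+100,::-1]
    cv2.imwrite(f"pics/{n}1.png",cv2.resize(cr,None,fx=4,fy=4,interpolation=cv2.INTER_CUBIC)); print(x-80,y-70,cr.shape)
```

```text
scene disc ((0.5758334994316101, -0.23096992075443268), 0.060343578457832336) pivot [[ 0.57603773 -0.23144464  0.024     ]]
peg [195 310   8  17 102] [198.28431373 318.24509804] [[ 0.56270208 -0.27058466  0.038     ]]
142 243 (141, 180, 3)
side disc ((0.5759682059288025, -0.23058372735977173), 0.0600007101893425) pivot [[ 0.57456041 -0.23175258  0.024     ]]
peg [238  19  18   9 137] [246.79562044  23.11678832] [[1.18486225 0.95813643 0.038     ]]
296 157 (150, 180, 3)
```

View pics/scene1.png

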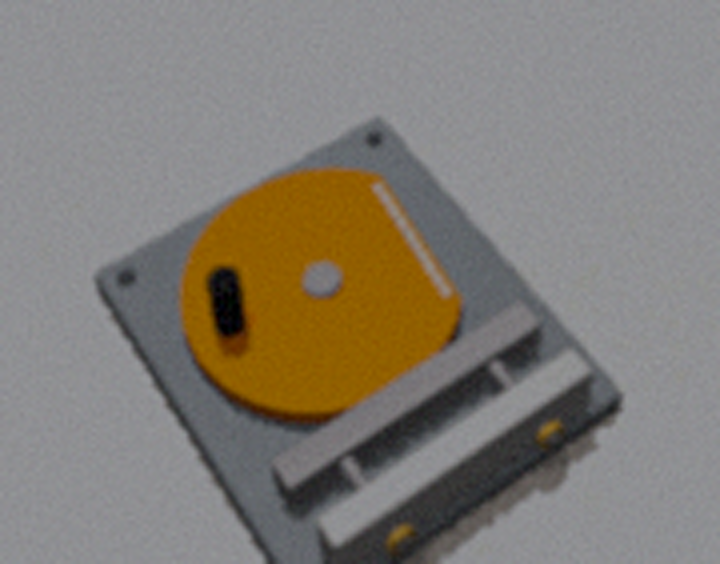

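View pics/side1.png

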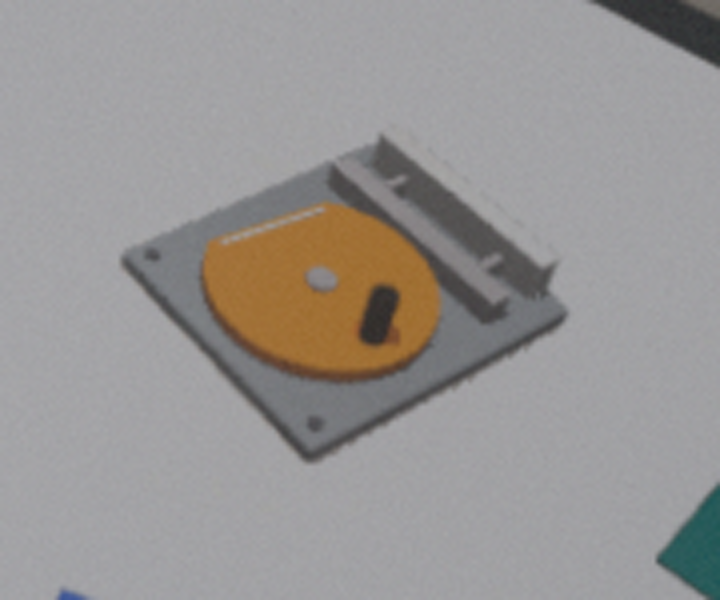

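Both views agree: pivot (0.576, -0.231), peg radius 41.8 mm (should be 42). Next is the bar direction, from its top edge (scene crop (275,468)-(527,303), side crop (330,165)-(490,308)) and its distance from the pivot.

Run:
```python
from h import *
P=np.array([.5758,-.2309])
for n,o,e in(("scene",(142,243),[(275,468),(527,303)]),("side",(296,157),[(488,308),(330,165)])):
    c=dict(np.load(n+"0.npz"))
    w=ray(c,np.array(e)/4+o,.029)[:,:2]; d=w[1]-w[0]; L=np.hypot(*d); nrm=np.array([d[1],-d[0]])/L
    if nrm@(w[0]-P)<0:nrm=-nrm
    print(n,w,L,"dist",(w-P)@nrm,"head",np.degrees(np.arctan2(nrm[1],nrm[0])))
c=dict(np.load("side0.npz")); print("peg side",ray(c,[(296+378/4,157+314/4)],.038))
c=dict(np.load("scene0.npz")); l=ray(c,np.array([(376,185),(447,296)])/4+(142,243),.022)[:,:2]; print("flat",l,np.degrees(np.arctan2(*(l.mean(0)-P)[::-1])),np.hypot(*(l.mean(0)-P)))
```

```text
scene [[ 0.62680015 -0.30149914]
 [ 0.6497734  -0.18320075]] 0.12050842303782909 dist [0.06352359 0.06352359] head -10.989907901368028
side [[ 0.61908083 -0.30165768]
 [ 0.64496654 -0.18470861]] 0.11977960462383332 dist [0.05754957 0.05754957] head -12.480722307853593
peg side [[ 0.56477379 -0.27061537  0.038     ]]
flat [[ 0.55709522 -0.17971117]
 [ 0.61985002 -0.19975031]] 72.89071477345897 0.043075554485198106
```

Bar heading is about -11.7°, peg heading about -107°, so q ≈ 1.47 rad. That lies in the stated range. Next I move above a point 40 mm behind the peg, with the fingers shut and z unchanged.

Request:
{"op": "send_rows", "data": {
  "rows": [
    {"dx":-27.3,"dy":-27.7,"dz":0,"roll":0,"jaw":1},
    {"dx":-27.3,"dy":-27.7,"dz":0,"roll":0,"jaw":1},
    {"dx":-27.3,"dy":-27.7,"dz":0,"roll":0,"jaw":1},
    {"dx":-27.3,"dy":-27.7,"dz":0,"roll":0,"jaw":1},
    {"dx":-27.3,"dy":-27.7,"dz":0,"roll":0,"jaw":1},
    {"dx":-27.3,"dy":-27.7,"dz":0,"roll":0,"jaw":1},
    {"dx":-27.3,"dy":-27.7,"dz":0,"roll":0,"jaw":1},
    {"dx":-27.3,"dy":-27.7,"dz":0,"roll":0,"jaw":1},
    {"dx":-27.3,"dy":-27.7,"dz":0,"roll":0,"jaw":1},
    {"dx":-27.3,"dy":-27.7,"dz":0,"roll":0,"jaw":1},
    {"dx":-27.3,"dy":-27.7,"dz":0,"roll":0,"jaw":1},
    {"dx":-27.3,"dy":-27.7,"dz":0,"roll":0,"jaw":1}
  ]
}}

```text
time_s: 1.1
ee_pos: [0.3735, 0.1224, 0.2055]
eef_rot: [3.141, 0.0, 2.877]
force: [0.7, 0.7, -0.7]
grip_width: 0.0173
grip_force: 0.0
```

Request:
{"op": "send_rows", "data": {
  "rows": [
    {"dx":-27.3,"dy":-27.7,"dz":0,"roll":0,"jaw":1},
    {"dx":-27.3,"dy":-27.7,"dz":0,"roll":0,"jaw":1},
    {"dx":-27.3,"dy":-27.7,"dz":0,"roll":0,"jaw":1},
    {"dx":-27.3,"dy":-27.7,"dz":0,"roll":0,"jaw":1},
    {"dx":-27.3,"dy":-27.7,"dz":0,"roll":0,"jaw":1},
    {"dx":-27.3,"dy":-27.7,"dz":0,"roll":0,"jaw":1},
    {"dx":-27.3,"dy":-27.7,"dz":0,"roll":0,"jaw":1},
    {"dx":-27.3,"dy":-27.7,"dz":0,"roll":0,"jaw":1},
    {"dx":-27.3,"dy":-27.7,"dz":0,"roll":0,"jaw":1},
    {"dx":-27.3,"dy":-27.7,"dz":0,"roll":0,"jaw":1},
    {"dx":-27.3,"dy":-27.7,"dz":0,"roll":0,"jaw":1},
    {"dx":-27.3,"dy":-27.7,"dz":0,"roll":0,"jaw":1}
  ]
}}

```text
time_s: 2.1
ee_pos: [0.6027, -0.284, 0.2049]
eef_rot: [3.141, -0.001, 2.877]
force: [1.0, 0.7, 0.5]
grip_width: 0.0005
grip_force: 0.0
```

Request:
{"op": "send_rows", "data": {
  "rows": [
    {"dx":0,"dy":0,"dz":0,"roll":0,"jaw":1},
    {"dx":0,"dy":0,"dz":0,"roll":0,"jaw":1}
  ]
}}

```text
time_s: 2.27
ee_pos: [0.6021, -0.2835, 0.2034]
eef_rot: [3.141, -0.003, 2.875]
force: [-0.8, 0.8, -1.1]
grip_width: 0.0008
grip_force: 0.0
```

Request:
{"op": "send_rows", "data": {
  "rows": [
    {"dx":0,"dy":0,"dz":33.5,"roll":0,"jaw":1},
    {"dx":0,"dy":0,"dz":33.5,"roll":0,"jaw":1},
    {"dx":0,"dy":0,"dz":33.5,"roll":0,"jaw":1},
    {"dx":0,"dy":0,"dz":33.5,"roll":0,"jaw":1},
    {"dx":0,"dy":0,"dz":20,"roll":2,"jaw":1},
    {"dx":0,"dy":0,"dz":13,"roll":0,"jaw":1},
    {"dx":0,"dy":0,"dz":0,"roll":0,"jaw":1}
  ]
}}

```text
time_s: 2.85
ee_pos: [0.6011, -0.2808, 0.0362]
eef_rot: [3.141, -0.004, 2.843]
force: [-0.3, 0.3, -0.1]
grip_width: 0.0006
grip_force: 0.0
```

Run:
```python
from h import *
c=cam("scene"); f=c["frame"][230:380,130:330,::-1]; cv2.imwrite("pics/s2.png",cv2.resize(f,None,fx=4,fy=4))
```

```text
(no output)
```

View pics/s2.png

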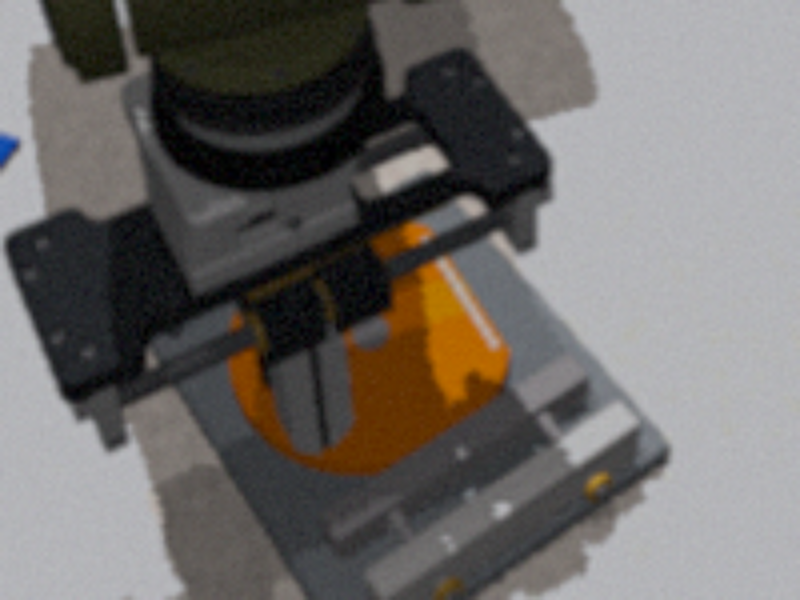

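The fingertips are down beside the peg, on its anticlockwise side, and clear of the bar. In tool axes the pivot-to-TCP vector is (-38.9, -40.3) mm. I'll advance to contact and then sweep clockwise round the pivot in 3° rows.

Request:
{"op": "send_rows", "data": {
  "rows": [
    {"dx":8,"dy":-1,"dz":0,"roll":0,"jaw":1},
    {"dx":8,"dy":-1,"dz":0,"roll":0,"jaw":1},
    {"dx":5,"dy":0,"dz":0,"roll":0,"jaw":1},
    {"dx":2.5,"dy":0,"dz":0,"roll":0,"jaw":1},
    {"dx":2.22,"dy":-0.73,"dz":0,"roll":3,"jaw":1},
    {"dx":2.22,"dy":-0.73,"dz":0,"roll":3,"jaw":1},
    {"dx":2.22,"dy":-0.73,"dz":0,"roll":3,"jaw":1},
    {"dx":2.22,"dy":-0.73,"dz":0,"roll":3,"jaw":1},
    {"dx":2.22,"dy":-0.73,"dz":0,"roll":3,"jaw":1},
    {"dx":2.22,"dy":-0.73,"dz":0,"roll":3,"jaw":1},
    {"dx":2.22,"dy":-0.73,"dz":0,"roll":3,"jaw":1},
    {"dx":2.22,"dy":-0.73,"dz":0,"roll":3,"jaw":1}
  ]
}}

```text
time_s: 3.9
ee_pos: [0.5619, -0.2751, 0.0401]
eef_rot: [3.141, 0.004, 2.421]
force: [1.6, -4.1, 1.1]
grip_width: 0.0005
grip_force: 1.9
```

Request:
{"op": "send_rows", "data": {
  "rows": [
    {"dx":2.22,"dy":-0.73,"dz":0,"roll":3,"jaw":1},
    {"dx":2.22,"dy":-0.73,"dz":0,"roll":3,"jaw":1},
    {"dx":2.22,"dy":-0.73,"dz":0,"roll":3,"jaw":1},
    {"dx":2.22,"dy":-0.73,"dz":0,"roll":3,"jaw":1},
    {"dx":2.22,"dy":-0.73,"dz":0,"roll":3,"jaw":1},
    {"dx":2.22,"dy":-0.73,"dz":0,"roll":3,"jaw":1},
    {"dx":2.22,"dy":-0.73,"dz":0,"roll":3,"jaw":1},
    {"dx":2.22,"dy":-0.73,"dz":0,"roll":3,"jaw":1},
    {"dx":2.22,"dy":-0.73,"dz":0,"roll":3,"jaw":1},
    {"dx":2.22,"dy":-0.73,"dz":0,"roll":3,"jaw":1},
    {"dx":2.22,"dy":-0.73,"dz":0,"roll":3,"jaw":1},
    {"dx":0,"dy":0,"dz":0,"roll":0,"jaw":1}
  ]
}}

```text
time_s: 4.9
ee_pos: [0.5413, -0.259, 0.0397]
eef_rot: [3.141, 0.002, 1.845]
force: [-1.5, -2.1, 1.8]
grip_width: 0.0003
grip_force: 1.1
```

Run:
```python
from h import *
o=get_obs();y=o["eef_rot"][2];d=(o["ee_pos"][:2]-[.5758,-.2309])*1000
print(o["ee_pos"],np.degrees(y),o["force"],"v",d@[np.cos(y),np.sin(y)],d@[np.sin(y),-np.cos(y)])
a=cam("scene")["frame"][230:380,130:330,::-1];b=cam("side")["frame"][150:300,290:490,::-1]
cv2.imwrite("pics/s3.png",cv2.resize(np.hstack([a,b]),None,fx=2,fy=2))
```

```text
[ 0.54128102 -0.25900975  0.0396956 ] 105.70983963449159 [-1.47858961 -2.12269998  1.83296325] v -17.71315779303722 -40.84069145983344
```

View pics/s3.png

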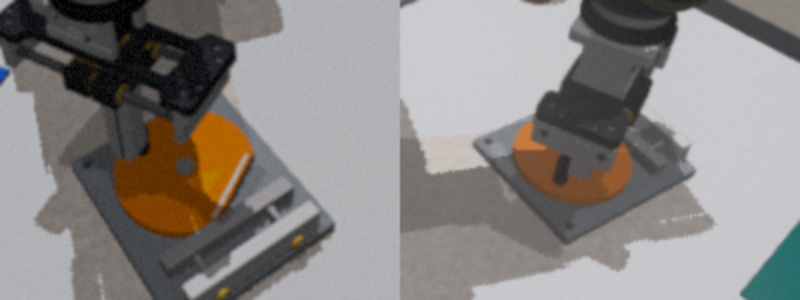

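The disc is following: the flat in the left view has turned towards the bar. By the tool geometry about 28–31° remains. I'll turn another 21° and then measure the white line.

Request:
{"op": "send_rows", "data": {
  "rows": [
    {"dx":2.22,"dy":-0.73,"dz":0,"roll":3,"jaw":1},
    {"dx":2.22,"dy":-0.73,"dz":0,"roll":3,"jaw":1},
    {"dx":2.22,"dy":-0.73,"dz":0,"roll":3,"jaw":1},
    {"dx":2.22,"dy":-0.73,"dz":0,"roll":3,"jaw":1},
    {"dx":2.22,"dy":-0.73,"dz":0,"roll":3,"jaw":1},
    {"dx":2.22,"dy":-0.73,"dz":0,"roll":3,"jaw":1},
    {"dx":2.22,"dy":-0.73,"dz":0,"roll":3,"jaw":1},
    {"dx":0,"dy":0,"dz":0,"roll":0,"jaw":1},
    {"dx":0,"dy":0,"dz":0,"roll":0,"jaw":1}
  ]
}}

```text
time_s: 5.75
ee_pos: [0.5344, -0.2437, 0.0387]
eef_rot: [3.141, -0.0, 1.484]
force: [0.8, -0.4, 0.0]
grip_width: 0.0005
grip_force: 0.0
```

Run:
```python
from h import *
o=get_obs();y=o["eef_rot"][2];d=(o["ee_pos"][:2]-[.5758,-.2309])*1000
print(o["ee_pos"],np.degrees(y),o["force"],"v",d@[np.cos(y),np.sin(y)],d@[np.sin(y),-np.cos(y)])
a=cam("scene")["frame"][243:393,142:322,::-1]
cv2.imwrite("pics/s4.png",cv2.resize(a,None,fx=4,fy=4,interpolation=cv2.INTER_CUBIC))
```

```text
[ 0.53439149 -0.24373423  0.03870194] 85.00091489856449 [ 0.80427528 -0.38594036  0.01223704] v -16.393736250627835 -40.132623368254166
```

View pics/s4.png

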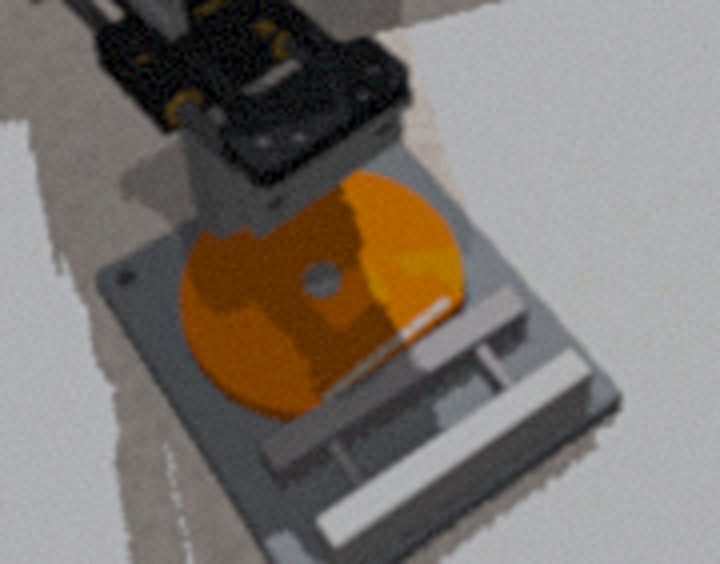

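Run:
```python
from h import *
c=cam("scene")
ang=lambda e,z:(lambda w:(w,np.degrees(np.arctan2(*(w[1]-w[0])[:2][::-1]))))(ray(c,np.array(e)/4+(142,243),z))
print(ang([(330,393),(449,299)],.022),ang([(278,475),(525,315)],.029),ang([(323,548),(590,372)],.038))
f=c["frame"][243:393,142:322];h=cv2.cvtColor(f,cv2.COLOR_RGB2HSV)
m=((h[...,1]<120)).astype(np.uint8); m[:60]=0
r=ray(c,np.argwhere(np.ones_like(m))[:,::-1]+(142,243),.022)[:,:2]-[.5758,-.2309]
# white line: low-saturation pixels inside the disc circle away from the pivot cap
rr=np.hypot(*r.T); rim=(h[...,1].ravel()<140)&(rr<.058)&(rr>.03)&(np.argwhere(np.ones_like(m))[:,0]>60)
p=r[rim]; p=p[(p[:,0]*.979-p[:,1]*.203)>.03]
l=cv2.fitLine(p.astype(np.float32),cv2.DIST_HUBER,0,.01,.01).ravel();print(len(p),np.degrees(np.arctan2(l[1],l[0])),l,p.min(0),p.max(0))
```

```text
(array([[ 0.61612987, -0.26354056,  0.022     ],
       [ 0.62145891, -0.20023217,  0.022     ]]), np.float64(85.1884181814238)) (array([[ 0.62969825, -0.30257249,  0.029     ],
       [ 0.65288199, -0.18800281,  0.029     ]]), np.float64(78.56038852827203)) (array([[ 0.66612862, -0.3127148 ,  0.038     ],
       [ 0.69209869, -0.19448554,  0.038     ]]), np.float64(77.61124120399275))
312 82.42673 [ 0.13179395  0.99127716  0.04773468 -0.00703113] [ 0.037858   -0.04295394] [0.05781116 0.03029564]
```

Flat heading is 85.2° and bar heading 78.2°, so about 7° remains. I'll turn it that much, then back off and rise.

Request:
{"op": "send_rows", "data": {
  "rows": [
    {"dx":2.22,"dy":-0.73,"dz":0,"roll":3,"jaw":1},
    {"dx":2.22,"dy":-0.73,"dz":0,"roll":3,"jaw":1},
    {"dx":0.5,"dy":0,"dz":0,"roll":0.5,"jaw":1},
    {"dx":0,"dy":0,"dz":0,"roll":0,"jaw":1},
    {"dx":0,"dy":0,"dz":0,"roll":0,"jaw":1},
    {"dx":-8,"dy":0,"dz":0,"roll":0,"jaw":1},
    {"dx":-8,"dy":0,"dz":0,"roll":0,"jaw":1},
    {"dx":0,"dy":0,"dz":-30,"roll":0,"jaw":1},
    {"dx":0,"dy":0,"dz":-40,"roll":0,"jaw":1},
    {"dx":0,"dy":0,"dz":-40,"roll":0,"jaw":1},
    {"dx":0,"dy":-40,"dz":-10,"roll":0,"jaw":1},
    {"dx":0,"dy":-40,"dz":0,"roll":0,"jaw":1}
  ]
}}

```text
time_s: 6.85
ee_pos: [0.4525, -0.2397, 0.1617]
eef_rot: [3.135, 0.002, 1.368]
force: [-0.5, -1.4, 0.2]
grip_width: 0.0002
grip_force: 0.0
```

Request:
{"op": "send_rows", "data": {
  "rows": [
    {"dx":0,"dy":-40,"dz":0,"roll":0,"jaw":1},
    {"dx":0,"dy":-40,"dz":0,"roll":0,"jaw":1},
    {"dx":0,"dy":0,"dz":0,"roll":0,"jaw":1},
    {"dx":0,"dy":0,"dz":0,"roll":0,"jaw":1}
  ]
}}

```text
time_s: 7.18
ee_pos: [0.3724, -0.2227, 0.1592]
eef_rot: [3.14, 0.001, 1.366]
force: [-0.2, -0.2, 1.1]
grip_width: 0.0004
grip_force: 0.0
```

Run:
```python
from h import *
print(get_obs()["ee_pos"])
a=cam("scene")["frame"];b=cam("side");np.savez("side5.npz",**b)
a=a[243:393,142:322,::-1];b=b["frame"][157:307,296:476,::-1]
cv2.imwrite("pics/s5.png",cv2.resize(np.vstack([a[:141],b])[:], None,fx=2,fy=2) if 0 else cv2.resize(np.hstack([a,b[:a.shape[0]]]),(800,int(800*a.shape[0]/360)),interpolation=cv2.INTER_CUBIC))
print(a.shape)
```

```text
[ 0.3723802  -0.222658    0.15918731]
(141, 180, 3)
```

View pics/s5.png

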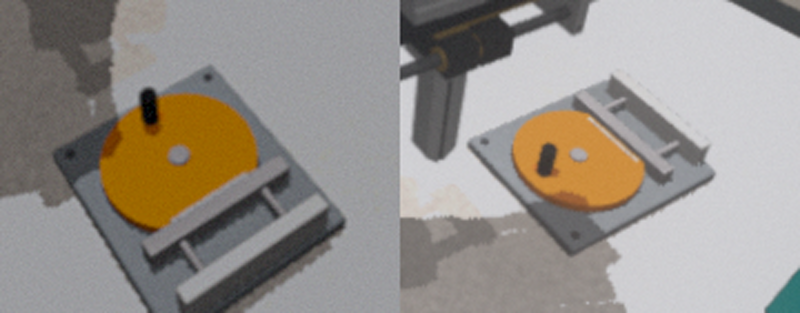

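The hand is clear. In both views the white line lies along the bar: in the side view the line runs (588,119)-(637,159) and the bar edge (575,97)-(668,177). A quick numeric check comes before handing in.

Run:
```python
from h import *
c=dict(np.load("side5.npz")); P=np.array([.5758,-.2309])
g=lambda p:(np.array(p,float)-(400,0))/(800/360)+(296,157)
A=lambda v:np.degrees(np.arctan2(v[1],v[0]))
l=ray(c,g([(637,159),(588,119)]),.022);b=ray(c,g([(668,177),(575,97)]),.029);p=ray(c,g([(547,160)]),.038)[0,:2]-P
print("line",A(l[1]-l[0]),"bar",A(b[1]-b[0]),"peg head-180",A(-p),"r",np.hypot(*p))
s=cam("scene");f=s["frame"];m=(f.max(2)<45).astype(np.uint8)
def pegs(c,R):
    f=c["frame"];m=(f.max(2)<45).astype(np.uint8);x0,y0,x1,y1=R;q=np.argwhere(m[y0:y1,x0:x1])[:,::-1].mean(0)+(x0,y0);return q,ray(c,[q],.038)[0]
q,w=pegs(s,(195,275,225,305));print("amber",q,w,A(-(w[:2]-P)),np.hypot(*(w[:2]-P)))
R=(335,192,352,218);print("blue",pegs(dict(np.load("scene0.npz")),R),pegs(s,R))
```

```text
line 82.08784984773622 bar 79.8005333853234 peg head-180 -10.934794705230942 r 0.04046902946615431
amber [208.66666667 290.8452381 ] [ 0.53399568 -0.22269582  0.038     ] -11.103301975051885 0.04260175400963677
blue (array([343.171875, 205.609375]), array([0.57795479, 0.12719915, 0.038     ])) (array([343.1147541 , 205.62295082]), array([0.5778895 , 0.12707782, 0.038     ]))
```

The flat is within about 2° of the bar, and the blue peg has not moved.

```bash
python3 -c "
from station import *
print(hand_in())"
```

```text
the job is handed in; nothing more can be done
None
```

I turned the amber disc until its flat lay along its bar (within about 2° by camera), left the blue disc unmoved, pulled the hand clear and handed the job in; no verdict came back.

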